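# Make up the coffee tray and the boiled-egg tray

## Task

Make up two breakfast trays from the things standing on the worktop: the short tray with two compartments gets the espresso cup and one spice jar, the long tray with three compartments gets the egg timer, the salt shaker and the other spice jar (either jar will do for either tray). Stand each thing upright on the floor of a compartment of its own - any compartment of the right tray - and let go of it. Tip nothing over, and leave the drinking glass and the blue tub where they stand.

Things in the scene. Friction and masses are not known exactly. Their poses are not given: they have to be found in the camera images.
- tray_three: long wooden tray with three compartments (the boiled-egg tray), 96 mm (its x) by 276 mm (its y). Fixed. Row of square compartments along the tray's y axis, each 84 mm x 84 mm inside, 90 mm from centre to centre; cork floor 5 mm above the worktop, rim and dividers 6 mm thick, top 12 mm above the worktop. Origin: centre of the underside, on the worktop; z up. Compartment centres at x = 0 and y = -90, 0 and +90 mm in the tray's frame
- tray_two: short wooden tray with two compartments (the coffee tray), 96 mm (its x) by 186 mm (its y). Fixed. Row of square compartments along the tray's y axis, each 84 mm x 84 mm inside, 90 mm from centre to centre; cork floor 5 mm above the worktop, rim and dividers 6 mm thick, top 12 mm above the worktop. Origin: centre of the underside, on the worktop; z up. Compartment centres at x = 0 and y = -45 and +45 mm in the tray's frame
- egg_timer_mid (a point): cream-coloured squat round kitchen timer standing on the worktop, 62 to 64 mm in diameter, 54 mm tall, 0.12 kg; the upper half is fixed to the lower. Point: its centre, 27 mm above its base; z up along its axis
- salt_shaker_mid (a point): salt shaker: small glass shaker with a rounded grey top, upright, 44 mm in diameter up to 74 mm high, narrower (34 mm) above, 90 mm tall, 0.1 kg. Point: its centre, 45 mm above its base; z up along its axis
- jar_a_mid (a point): glass spice jar with a round screw cap, upright, a plain cylinder 44 mm in diameter (cap 46 mm) and 106 mm tall, 0.11 kg; one of two alike that serve equally. It is tall: grip it above its middle (55 to 85 mm above its base), or the gripper's body may press on the cap. Point: its centre, 53 mm above its base; z up along its axis
- jar_b_mid (a point): glass spice jar with a round screw cap, upright, a plain cylinder 44 mm in diameter (cap 46 mm) and 106 mm tall, 0.11 kg; one of two alike that serve equally. It is tall: grip it above its middle (55 to 85 mm above its base), or the gripper's body may press on the cap. Point: its centre, 53 mm above its base; z up along its axis
- espresso_cup_mid (a point): low espresso cup, upright and empty, 53 mm tall, outside 59 mm across near the rim, foot 42 mm across, 0.13 kg, with one handle on its -y side that reaches 54 mm from the cup's axis, between 13 and 53 mm above its base. It can be gripped across the bowl along its x axis. Point: on the bowl's axis, 26 mm above the base; z up, x square to the handle
- tumbler_mid (a point): bystander: clear drinking glass, 81 mm in diameter, 91 mm tall, loose, to be left where it stands. Point: on its axis, 45 mm above its base
- blue_tub_mid (a point): bystander: blue plastic tub with a domed lid, 71 mm in diameter, 91 mm tall, loose, to be left where it stands. Point: on its axis, 45 mm above its base

How it is judged:
By the outcome, as a careful person would: the job done as asked, in the order asked, and still so for the second after the job is handed in, with the robot touching nothing.
It also fails if it takes over 122 s, if anything falls off the work surface, if the arm or the gripper's body presses on something with over 40 N, if the wrist force passes 120 N, or if a joint passes its speed limit or range.

## Robot

A 6-joint arm with a two-finger parallel gripper is mounted at the origin on a cart in front of the work surface, level with it; the furniture and walls round the work are solid. World frame = base frame: x ahead of the robot, y to its left, z up, the work surface at z = 0. Lengths are in m, angles in rad, forces in N, time in s.
With the tool pointing down it reaches from about 0.275 to 0.75 m from the base axis. Payload 10.2 kg.
Tool frame: the origin (TCP) lies at the very end of the fingers, on their centre line; the grasp point (between the pads) lies 19 mm behind it; z points along the fingers, y is the line along which they close (so a half turn about z gives the same grasp; the last joint's range is limited). The gripper opens to 85 mm and grips with 20 to 120 N. Pads are 22 mm wide; open, the fingers measure 114 mm over their backs; the gripper's body (76 mm by 85 mm) begins 54 mm behind the grasp point. The pads swing forward as they close: fully open they stand 13 mm farther back than shut.
Start: joints at [1.113, 0.313, 1.498, -0, 1.331, -0.223], TCP at [0.122, 0.511, 0.206] pointing down, gripper open.
Joint ranges: [-2.94, 2.94], [-0.97, 2.17], [0.19, 2.56], [-1.23, 4.37], [0.02, 3.11], [-2.88, 2.88]. Speed limits (rad/s): [2.39, 2.39, 3.01, 3.14, 3.14, 3.14].

## Interface

Orientations are given as a rotation vector (axis times angle).
In Python, from rig import ctrl gives the robot as it stands.
- The arm moves only by the tool move_arm, never from a script. Its argument "commands" is a list that holds one entry, the list of rows, each a list of 4 numbers: the shift along the world's x, y, z in units of 60 mm (1.0 is 60 mm), then the turn about the world's z in units of 6 degrees (1.0 is 6 degrees). A call has 1 to 8 rows; each row is the pose to reach, as a shift and turn from the pose commanded when the call began; what a row does not reach only later rows make up. A row lasts 1/8 s, in which the tool goes at most 62.5 mm and 10.7 degrees, less where a joint would pass 70% of its speed; a pose out of reach is approached as far as the arm can. A call with a gripper value outside its range is refused whole. "hand" is the opening, from 0 (shut) to 1 (fully open), set as the call begins (left out, the last holds). The fingers move at their own pace and stop on an object; "squeeze" is the grip in N (left out, the last holds). Time passes only in rows, so rows that repeat a pose let the fingers close. It gives the time, the measured TCP pose, the force, the opening and the grip force at its end, in the units of the state.
- ctrl.get_state(): the state, without advancing time (a new reading comes with each control period).
- ctrl.get_image(name): name is "scene" or "side" or "wrist"; returns the picture (384x512x3 uint8, blue, green, red); there is no depth.
- ctrl.camera_info(name): a dict with "fx", "fy", "cx", "cy" (pixels), "dist_coeffs" ([k1, k2, p1, p2, k3] as OpenCV has them; the pictures are not rectified), "rvec" (rotation vector, rad) and "tvec" (3), from world to camera coordinates, as OpenCV has them. Camera axes: x right, y down, z forward; pixel columns grow to the right and rows downward; lengths in m; the calibration is good to about 2 mm. A picture is of the moment at which its call begins: read the wrist's pose just before it. camera_info takes no time and is no camera call; for the wrist camera it gives the pose at the moment of the call.
- ctrl.sign_off(): hands the job in; it is judged then, once.
Trained networks look in the newest picture that a camera, given by its name, has taken for a name from the list of things; names that differ only in an ending like _2 or _b are one class to them, and where a whole thing is asked for, a point or a joint stands for the part that bears it (a point fixed in the world has none). Each returns a list of dicts, best first, with "p" (0 to 1); they miss things now and then, are a little off and sometimes report something else, mostly with a low value. They report only what shows in the picture. A call takes as long as a camera call.
- ctrl.look_for(name, camera): "centre" ([column, row] in pixels, amid what is visible of it).
- ctrl.silhouettes(name, camera): "region" (384x512 bool, what is visible of it) and "centre" ([column, row] in pixels, amid what is visible of it).
- ctrl.spot_point(name, camera): "centre" ([column, row] in pixels: a listed point, or the origin of a listed thing).
The state is a dict: "time_s": time; "q": joint angles; "qvel": joint speeds; "joint_efforts": joint torques, N m; "tool_pos": TCP position; "tcp_rot": TCP orientation; "force": force on the tool from outside, world axes, zero at the start; "ft_torque": the same for the moment, N m; "grip_width": finger opening in m; "gripper_force": force on a finger pad.
Only numpy, scipy, OpenCV 4.12 (cv2) and the standard library are available. Lean on these libraries where they do the work, as an engineer would, in place of code of your own. Each camera call takes 0.05 s, during which the arm holds its last target. There are 200 camera calls.

## Working session

There is one attempt and no reset: what is moved stays moved. The work goes in short steps, Python scripts to look and compute and a tool call to move; the robot and the scene stay as the last step left them, time stands still between calls to the robot, and variables do not carry over. Pictures are saved under pics/ and viewed, at most 14 in all, crops included, and the job is handed in when it is done.

Besides the shell and the picture viewer there is one more tool, called after "Request:" as name(argument=value, ...) on one line, values as JSON. move_arm: Moves the arm, as the interface text tells. Its arguments: {"type":"object","properties":{"commands":{"type":"array","items":{"type":"array","items":{"type":"array","items":{"type":"number"}}}},"hand":{"type":"number"},"squeeze":{"type":"number"}},"required":["commands"]}

```bash
mkdir -p pics
cat > h.py <<'E'
import numpy as np, cv2
from rig import ctrl
def cam(n):
    c=ctrl.camera_info(n); K=np.array([[c['fx'],0,c['cx']],[0,c['fy'],c['cy']],[0,0,1.]])
    return K,np.array(c['dist_coeffs'],float),np.array(c['rvec'],float),np.array(c['tvec'],float)
def ray(px,C):
    K,d,r,t=C; u=cv2.undistortPoints(np.array([[px]],float),K,d)[0,0]
    R=cv2.Rodrigues(r)[0]; return -R.T@t, R.T@np.array([u[0],u[1],1])
def atz(px,z,C):
    o,v=ray(px,C); return o+v*(z-o[2])/v[2]
def proj(P,C):
    K,d,r,t=C; return cv2.projectPoints(np.array(P,float).reshape(-1,1,3),r,t,K,d)[0].reshape(-1,2)
Z=dict(egg_timer_mid=.027,salt_shaker_mid=.045,jar_a_mid=.053,espresso_cup_mid=.026,tumbler_mid=.045,blue_tub_mid=.045,tray_three=0,tray_two=0)
E
cat > a.py <<'E'
from h import *
print(ctrl.get_state())
ims=[]
for n in ("scene","side","wrist"):
    im=ctrl.get_image(n); cv2.imwrite(f"pics/{n}0.png",im); C=cam(n)
    print(n,np.round(ray([256,192],C)[0],3))
    for k,z in Z.items():
        for D in ctrl.spot_point(k,n)[:3]:
            print(k,np.round(D['centre'],1),round(D['p'],2),np.round(atz(D['centre'],z,C),3))
E
python3 a.py
```

```text
{'time_s': 0.0, 'q': array([ 1.11262118e+00,  3.13488996e-01,  1.49844530e+00,  3.03275880e-06,
        1.33103460e+00, -2.23421794e-01]), 'qvel': array([-0.00046432, -0.00041775, -0.00121265,  0.00012433, -0.00062061,
       -0.00024643]), 'joint_efforts': array([ 1.05928015e-03, -4.12264431e+01, -2.59746766e+01, -4.32758247e-05,
        4.14809081e-03, -9.70324834e-06]), 'tool_pos': array([0.12200184, 0.51031722, 0.20501207]), 'tcp_rot': array([-3.67850415e-01, -3.11951581e+00,  2.03561778e-03]), 'force': array([-0.02366839,  0.12773529, -0.07782275]), 'ft_torque': array([ 0.01519451, -0.04882676, -0.05575971]), 'gripper_force': 0.0, 'grip_width': 0.08534144395806857}
scene [-0.171 -0.204  0.965]
egg_timer_mid [350.  220.7] 0.96 [ 0.602 -0.194  0.027]
salt_shaker_mid [225.1 179.4] 0.89 [0.603 0.131 0.045]
jar_a_mid [171.3 168.4] 0.6 [0.581 0.269 0.053]
jar_a_mid [294.6 269.7] 0.48 [ 0.406 -0.111  0.053]
espresso_cup_mid [262.4 175.6] 0.82 [0.666 0.053 0.026]
tumbler_mid [322.4 185. ] 0.86 [ 0.674 -0.103  0.045]
blue_tub_mid [278.7 201.4] 0.93 [ 0.583 -0.018  0.045]
tray_three [294.4 269.2] 0.92 [ 0.441 -0.105  0.   ]
tray_three [226.4 180.8] 0.22 [ 0.637  0.142 -0.   ]
tray_two [190.  226.3] 0.71 [0.466 0.168 0.   ]
side [ 0.079 -0.628  0.673]
egg_timer_mid [323.4 266.6] 0.55 [ 0.591 -0.193  0.027]
salt_shaker_mid [240.5 187.4] 0.93 [0.597 0.125 0.045]
salt_shaker_mid [245.3 159.2] 0.55 [0.688 0.234 0.045]
jar_a_mid [209.4 157.7] 0.84 [0.6   0.285 0.053]
espresso_cup_mid [284.  199.6] 0.82 [0.674 0.041 0.026]
espresso_cup_mid [270.8 219.9] 0.73 [ 0.595 -0.006  0.026]
tumbler_mid [320.6 222.2] 0.93 [ 0.671 -0.096  0.045]
blue_tub_mid [271.4 217.3] 0.72 [ 0.587 -0.017  0.045]
tray_three [237.7 276.7] 0.85 [ 0.441 -0.094  0.   ]
tray_two [185.2 210.8] 0.76 [0.458 0.17  0.   ]
wrist [0.054 0.527 0.375]
```

```bash
python3 -c "
import cv2
for n in ('scene','side'):
    cv2.imwrite(f'pics/{n}0c.png',cv2.resize(cv2.imread(f'pics/{n}0.png')[120:370,110:430],None,fx=2.4,fy=2.4,interpolation=2))"
```

```text
(no output)
```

View pics/scene0c.png

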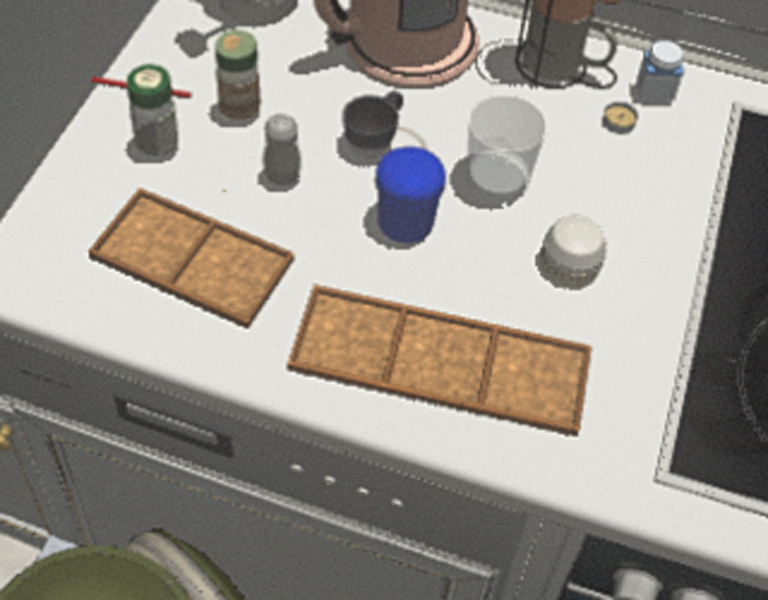

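View pics/side0c.png

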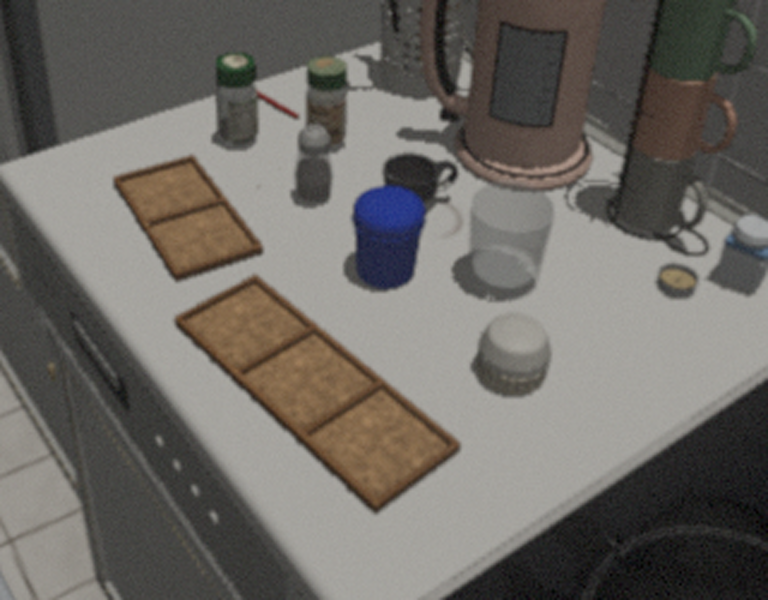

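The scene view shows the second jar at about (209,152) and the first at about (174,166). The cup handle points up and right, away from the robot. The networks' other positions match the picture. Next I'll fit models to the silhouettes in both views.

```bash
cat > fit.py <<'E'
from h import *
from scipy.optimize import minimize
PR=dict(egg_timer_mid=[(.0315,0),(.0315,.035),(.026,.05),(.015,.054)],salt_shaker_mid=[(.022,0),(.022,.074),(.017,.076),(.017,.082),(.008,.09)],
 jar_a_mid=[(.022,0),(.023,.106)],espresso_cup_mid=[(.021,0),(.0295,.045),(.0295,.053)],tumbler_mid=[(.0405,0),(.0405,.091)],blue_tub_mid=[(.0305,0),(.0355,.06),(.0355,.08),(.015,.091)])
a=np.linspace(0,2*np.pi,24,endpoint=False)
S=4
def fill(m,P,C):
    p=proj(P,C); h=cv2.convexHull(((p+.5)*S).astype(np.float32)); cv2.fillConvexPoly(m,np.round(h).astype(np.int32),1)
def render(k,v,C):
    m=np.zeros((384*S,512*S),np.uint8)
    fill(m,np.vstack([np.c_[v[0]+r*np.cos(a),v[1]+r*np.sin(a),0*a+z] for r,z in PR[k]]),C)
    if len(v)>2:   # handle, direction of -y axis at angle v[2]
        d=np.array([np.cos(v[2]),np.sin(v[2])]); n=np.array([-d[1],d[0]])
        fill(m,[[*(np.array(v[:2])+d*u+n*w),z] for u in(.025,.054) for w in(-.004,.004) for z in(.02,.05)],C)
    return m
def fit(k,v0,obs):
    big=[(cv2.resize(r.astype(np.uint8),None,fx=S,fy=S,interpolation=0),C) for r,C in obs]
    def cost(v):
        c=0
        for b,C in big:
            m=render(k,v,C); c+=1-(m&b).sum()/max(1,(m|b).sum())
        return c/len(big)
    s=np.vstack([v0]+[np.array(v0)+(.6 if i==2 else .012)*np.eye(len(v0))[i] for i in range(len(v0))])
    r=minimize(cost,v0,method='Nelder-Mead',options=dict(initial_simplex=s,xatol=2e-4,fatol=1e-4)); return r.x,1-r.fun
E
cat > b.py <<'E'
from fit import *
CS={n:cam(n) for n in('scene','side')}
G=dict(egg_timer_mid=[[.597,-.194]],salt_shaker_mid=[[.6,.128]],jar_a_mid=[[.59,.277],[.67,.2]],espresso_cup_mid=[[.67,.047,-.6]],blue_tub_mid=[[.585,-.017]],tumbler_mid=[[.673,-.1]])
for n in CS: ctrl.get_image(n)
for k,g in G.items():
    sil={n:ctrl.silhouettes(k,n) for n in CS}
    for v in g:
        obs=[];
        for n,C in CS.items():
            e=proj([*v[:2],Z[k]],C)[0]
            D=[d for d in sil[n] if np.linalg.norm(np.array(d['centre'])-e)<16]
            if D: obs.append((np.array(D[0]['region']),C)); print(n,round(D[0]['p'],2),end=' ')
        print(k,end=' ')
        if not obs: print([ (n,d['centre'],d['p']) for n in CS for d in sil[n]]); continue
        x,i=fit(k,v,obs); print('joint',np.round(x,4),round(i,3),end=' ')
        for o in obs: x,i=fit(k,v,[o]); print(np.round(x,4),round(i,3),end=' ')
        print()
for k in('tray_two','tray_three'):
    for n,C in CS.items():
        D=ctrl.silhouettes(k,n)[0]; c=max(cv2.findContours(np.array(D['region']).astype(np.uint8),0,2)[0],key=cv2.contourArea)[:,0]
        P=np.array([atz(p,.01,C)[:2] for p in c]); print(k,n,round(D['p'],2),cv2.minAreaRect((P*1000).astype(np.float32)))
print(ctrl.get_state()['time_s'])
E
python3 b.py
```

```text
scene 0.85 side 0.75 egg_timer_mid joint [ 0.5935 -0.1928] 0.897 [ 0.5952 -0.1931] 0.897 [ 0.5943 -0.1906] 0.912 
scene 0.97 side 0.91 salt_shaker_mid joint [0.5972 0.1249] 0.855 [0.5982 0.1247] 0.891 [0.5976 0.1278] 0.838 
scene 0.57 side 0.93 jar_a_mid joint [0.5869 0.2672] 0.924 [0.5887 0.2673] 0.937 [0.586  0.2674] 0.936 
jar_a_mid [('scene', [176.8, 165.3], 0.57), ('side', [207.8, 160.2], 0.93), ('side', [322.8, 219.3], 0.33), ('side', [185.3, 211.2], 0.27)]
scene 0.68 side 0.78 espresso_cup_mid joint [ 0.6759  0.0539 -0.3366] 0.769 [ 0.6767  0.0534 -0.379 ] 0.909 [ 0.6728  0.0521 -0.2104] 0.653 
scene 0.74 side 0.61 blue_tub_mid joint [ 0.587  -0.0174] 0.908 [ 0.5892 -0.018 ] 0.903 [ 0.5879 -0.0163] 0.917 
scene 0.84 side 0.66 tumbler_mid joint [ 0.6795 -0.0912] 0.88 [ 0.6829 -0.0914] 0.915 [ 0.6805 -0.0861] 0.86 
tray_two scene 0.67 ((461.5306701660156, 168.10423278808594), (189.6796112060547, 104.60991668701172), 83.03728485107422)
tray_two side 0.71 ((459.4415283203125, 164.631591796875), (197.21432495117188, 99.6340103149414), 83.50374603271484)
tray_three scene 0.9 ((434.27532958984375, -103.07415771484375), (106.29598236083984, 278.48431396484375), 5.463953495025635)
tray_three side 0.95 ((433.9734191894531, -104.84896850585938), (101.15763854980469, 281.7492370605469), 5.697734832763672)
2.25
```

Request:
move_arm(commands=[[[0.5,-0.4,0,0],[1,-0.9,0,0],[1.5,-1.3,0,0],[2,-1.75,0,0],[2.6,-2.3,0,0],[3.2,-2.8,0,0],[3.8,-3.3,0,0],[4.4,-3.85,0,0]]], hand=1, squeeze=30)

```text
time_s: 3.25
tool_pos: [0.3872, 0.2785, 0.2057]
tcp_rot: [0.368, 3.12, 0.0]
force: [0.4, 0.4, 0.2]
grip_width: 0.0853
gripper_force: 0.0
```

Request:
move_arm(commands=[[[0.6,-0.5,0,-0.2],[1.2,-1.05,0,-0.5],[1.8,-1.6,0,-0.8],[2.4,-2.1,0,-1.1],[2.9,-2.6,0,-1.4],[3.4,-3.0,0,-1.4],[3.4,-3.0,0,-1.4],[3.4,-3.0,0,-1.4]]])

```text
time_s: 4.25
tool_pos: [0.5898, 0.0999, 0.2054]
tcp_rot: [-0.595, -3.084, -0.0]
force: [-0.6, 0.0, -0.6]
grip_width: 0.0858
gripper_force: 0.0
```

```bash
cat > c.py <<'E'
from fit import *
C1,C2=cam('scene'),cam('side')
o,u=ray([208.3,137.5],C1); p,v=ray([246.3,147.5],C2)
s=np.linalg.lstsq(np.c_[u,-v],p-o,rcond=None)[0]; print('jar2 cap',o+u*s[0],p+v*s[1])
print('pot plate front',atz([283,154.6],.01,C1),atz([110+525/2.4,120+180/2.4],.01,C2), 'plate right',atz([110+480/2.4,120+35/2.4],.01,C1))
st=ctrl.get_state(); W=cam('wrist'); cv2.imwrite('pics/w1.png',ctrl.get_image('wrist')); print(st['time_s'],st['tool_pos'],st['tcp_rot'],ray([256,192],W))
for k in PR:
    for D in ctrl.spot_point(k,'wrist')[:2]: print(k,np.round(D['centre'],1),round(D['p'],2),np.round(atz(D['centre'],Z[k],W),3))
D=ctrl.silhouettes('espresso_cup_mid','wrist')
if D: print(D[0]['p'],fit('espresso_cup_mid',[.676,.053,-.37],[(np.array(D[0]['region']),W)]))
E
python3 c.py
```

```text
jar2 cap [0.67082132 0.2033486  0.10453032] [0.66889953 0.20346095 0.10270496]
pot plate front [0.77487912 0.03044958 0.01      ] [0.80091258 0.00663854 0.01      ] plate right [ 0.88094162 -0.0167944   0.01      ]
4.25 [0.58979887 0.09991516 0.20544622] [-5.95114289e-01 -3.08418115e+00 -9.30780311e-05] (array([0.52525805, 0.12594148, 0.37461701]), array([ 0.26776854, -0.08724943, -0.95973086]))
egg_timer_mid [ 37.8 252.3] 0.97 [ 0.593 -0.193  0.027]
salt_shaker_mid [271.5 165.8] 0.92 [0.596 0.123 0.045]
jar_a_mid [402.7 106.8] 0.82 [0.586 0.269 0.053]
blue_tub_mid [361.3 198.7] 0.36 [0.669 0.204 0.045]
0.79 (array([ 0.67221363,  0.05195254, -0.31317429]), np.float64(0.9246937928171061))
```

View pics/w1.png

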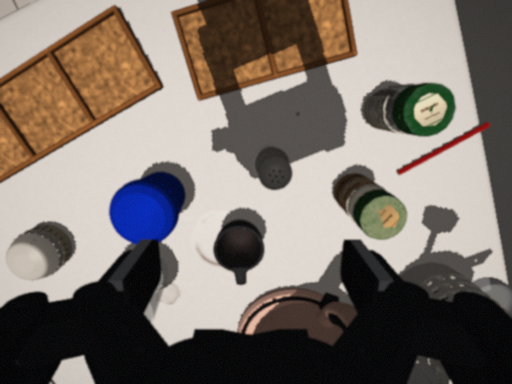

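Wrist view: cup at (239,245) with its handle straight down in the image (+x), and open space between it, the pot at (300,315) and the tub at (148,208). All the fits agree within 5 mm. I'll grasp the cup first.

Request:
move_arm(commands=[[[0.7,-0.4,0,0.2],[1.39,-0.8,0,0.4],[1.39,-0.8,-0.5,0.4],[1.39,-0.8,-1.1,0.4],[1.39,-0.8,-1.7,0.4],[1.39,-0.8,-2.3,0.4],[1.39,-0.8,-2.8,0.4],[1.39,-0.8,-3.1,0.4]]])

```text
time_s: 5.65
tool_pos: [0.673, 0.0517, 0.018]
tcp_rot: [-0.53, -3.095, 0.0]
force: [0.1, -1.0, 1.0]
grip_width: 0.0856
gripper_force: 0.0
```

Request:
move_arm(commands=[[[0,0,0,0],[0,0,0,0],[0,0,0,0],[0,0,0,0],[0,0,0,0],[0,0,0,0]]], hand=0, squeeze=30)

```text
time_s: 6.4
tool_pos: [0.6764, 0.0495, 0.0243]
tcp_rot: [0.53, 3.088, -0.003]
force: [-0.5, -7.2, 12.5]
grip_width: 0.0002
gripper_force: 6.4
```

Run:
```python
from h import *
a=ctrl.get_image('side'); b=ctrl.get_image('wrist'); c=ctrl.get_image('scene')
s=lambda i,y,x:cv2.resize(i[y:y+150,x:x+200],(400,300),interpolation=2)
cv2.imwrite('pics/x1.png',np.vstack([np.hstack([s(a,120,190),s(c,100,180)]),np.hstack([s(b,200,150),cv2.resize(b,(400,300))])]))
print(ctrl.get_state())
```

```text
{'time_s': 6.55, 'q': array([-0.09812137,  0.81297115,  1.17781593, -0.00290229,  1.14198382,
       -1.32776912]), 'qvel': array([-0.00058649, -0.00090182, -0.00183771,  0.00015195, -0.0017166 ,
        0.00111745]), 'joint_efforts': array([ 4.96540457e+00, -5.10130763e+01, -1.92263675e+01,  1.77234348e+00,
        1.17599275e-01, -4.15306538e-02]), 'tool_pos': array([0.67642462, 0.04953128, 0.02429491]), 'tcp_rot': array([ 0.52990898,  3.08745619, -0.0031315 ]), 'force': array([ 0.35246714, -6.74798241, 12.59600465]), 'ft_torque': array([-1.34379209,  0.04071248,  0.0412127 ]), 'gripper_force': 6.428378567270556, 'grip_width': -0.0004175675058847268}
```

View pics/x1.png

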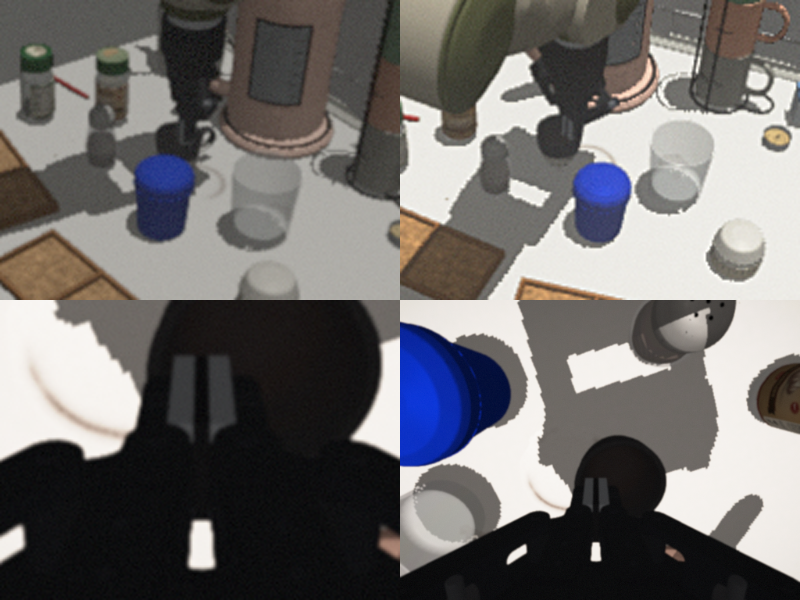

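The fingers shut completely and their tips show over the bowl in the wrist view, around (595,490), so the cup is not in the grip. I'll measure before moving again.

Run:
```python
from fit import *
k='espresso_cup_mid'; P=[]
for n in('scene','side','wrist'):
    C=cam(n); im=ctrl.get_image(n); D=ctrl.silhouettes(k,n)
    for d in D[:1]:
        r=np.array(d['region']); c=cv2.findContours(r.astype(np.uint8),0,1)[0]
        print(n,round(d['p'],2),d['centre'],r.sum(),fit(k,[.673,.052,-.33],[(r,C)]))
    px=proj([[.673,.052,.03]],C)[0]; x,y=np.clip(px-[45,40],0,[422,304]).astype(int)
    z=im[y:y+80,x:x+90].copy(); z=cv2.resize(z,(390,346),interpolation=2); z=cv2.convertScaleAbs(z,alpha=2.2); P.append(z[:296])
    m=(render(k,[.673,.052,-.33],C)*255); m=cv2.resize(m,(512,384))[y:y+80,x:x+90]; e=cv2.findContours((cv2.resize(m,(390,346))>127).astype(np.uint8),0,1)[0]
    cv2.drawContours(z,e,-1,(0,255,255),1)
P.append(np.zeros_like(P[0])); cv2.imwrite('pics/x2.png',np.vstack([np.hstack(P[:2]),np.hstack(P[2:])]))
C=cam('wrist'); print('TCP px',proj([ctrl.get_state()['tool_pos']],C))
```

```text
scene 0.81 [253.2, 171.2] 418 (array([0.67538298, 0.06891715, 0.34510909]), np.float64(0.7185906876628526))
side 0.91 [284.2, 192.3] 349 (array([ 0.67492208,  0.06487084, -0.14954135]), np.float64(0.5548525359730585))
TCP px [[250.08675842 224.34792611]]
```

View pics/x2.png

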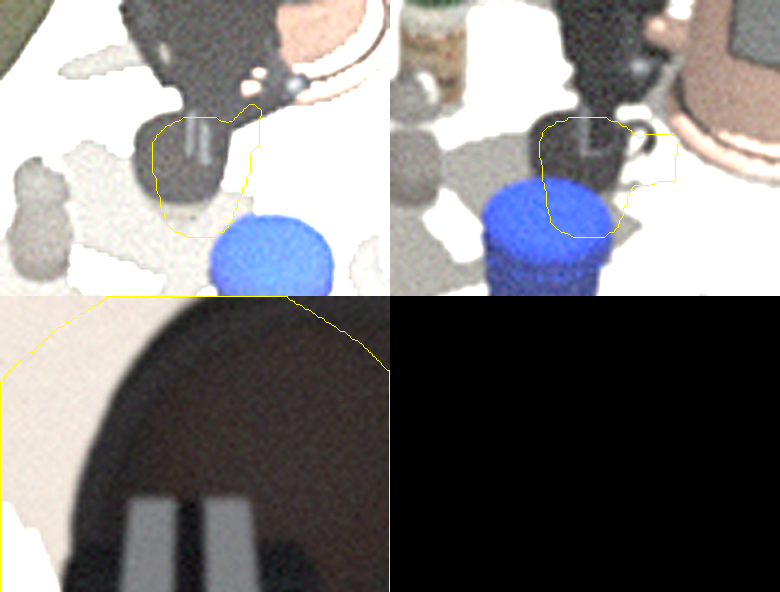

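The cup has shifted and may be raised, with the fingertips apparently inside the bowl. I'll work out the rim's position and height from the wrist picture.

Run:
```python
from fit import *
C=cam('wrist'); print(C[0][0,0],ray([256,192],C)[0])
im=ctrl.get_image('wrist'); im=cv2.convertScaleAbs(im,alpha=2); cv2.imwrite('pics/w2.png',cv2.resize(im[160:310,190:390],(800,600),interpolation=2))
for h in(.053,.063,.073,.083):
    print(h,[np.round(atz(p,h,C),4)[:2].tolist() for p in([226.5,233],[336,233],[281.6,179])])
```

```text
305.45183849554434 [0.60935718 0.07345445 0.19275054]
0.053 [[0.6655, 0.041], [0.6837, 0.0925], [0.6482, 0.0753]]
0.063 [[0.6615, 0.0433], [0.6784, 0.0911], [0.6454, 0.0752]]
0.073 [[0.6575, 0.0456], [0.6731, 0.0897], [0.6426, 0.0751]]
0.083 [[0.6534, 0.0479], [0.6677, 0.0884], [0.6398, 0.0749]]
```

View pics/w2.png

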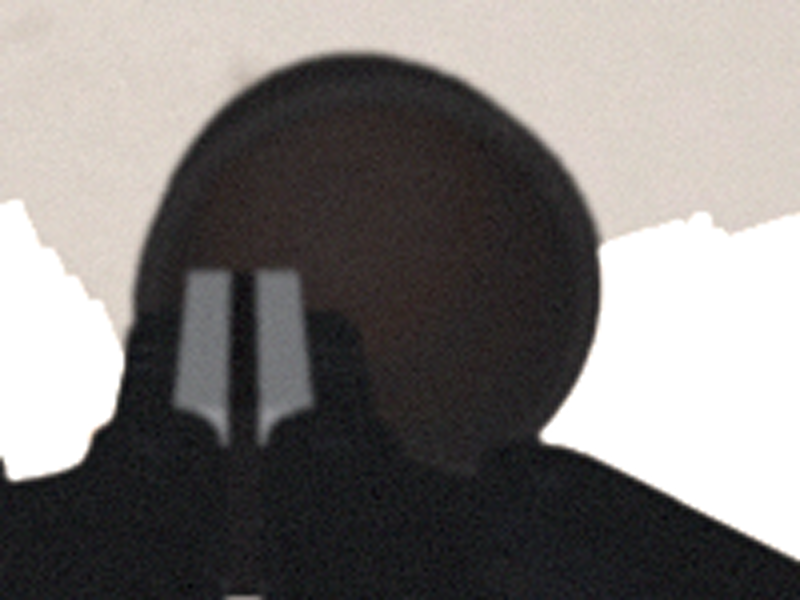

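The rim measures about 58 mm across at 53 mm height, centred near (0.675, 0.067). So the cup stands upright about 15 mm to +y, with the shut fingers inside the bowl. I'll lift out straight and slowly.

Request:
move_arm(commands=[[[0,0,0.1,0],[0,0,0.2,0],[0,0,0.3,0],[0,0,0.3,0]]])

```text
time_s: 7.4
tool_pos: [0.6738, 0.0517, 0.0382]
tcp_rot: [0.53, 3.096, 0.0]
force: [0.2, 0.5, -0.1]
grip_width: 0.0002
gripper_force: 0.0
```

Request:
move_arm(commands=[[[0,0,0.2,0],[0,0,0.5,0],[0,0,0.9,0],[0,0,1.4,0],[-0.4,0,1.9,0],[-0.8,0,2.4,0],[-1.2,0,2.8,0],[-1.2,0,2.8,0]]], hand=0)

```text
time_s: 8.4
tool_pos: [0.6016, 0.0517, 0.2092]
tcp_rot: [0.53, 3.091, 0.001]
force: [0.2, 0.1, -0.1]
grip_width: 0.0004
gripper_force: 0.0
```

```bash
cat > d.py <<'E'
from fit import *
import sys
k='espresso_cup_mid'; P=[]
for n in('scene','side','wrist'):
    C=cam(n); im=ctrl.get_image(n); D=ctrl.silhouettes(k,n)
    v=None
    if D:
        r=np.array(D[0]['region']); R=[fit(k,[.675,.067,g],[(r,C)]) for g in(-.9,0.,.6)]; v,i=max(R,key=lambda q:q[1]); print(n,round(D[0]['p'],2),v,i)
    px=proj([[.675,.067,.03]],C)[0]; x,y=np.clip(px-[45,35],0,[422,314]).astype(int)
    z=cv2.convertScaleAbs(cv2.resize(im[y:y+70,x:x+90],(396,308),interpolation=2)[:296],alpha=1.6)
    if v is not None:
        m=cv2.resize(render(k,v,C)*255,(512,384))[y:y+70,x:x+90]; e=cv2.findContours((cv2.resize(m,(396,308))>127).astype(np.uint8),0,1)[0]
        cv2.drawContours(z,e,-1,(0,255,255),1)
    P.append(z)
P.append(cv2.resize(im,(396,296))); cv2.imwrite('pics/x3.png',np.vstack([np.hstack(P[:2]),np.hstack(P[2:])]))
E
python3 d.py
```

```text
scene 0.85 [ 0.67871753  0.06764693 -0.24133488] 0.893710278325663
side 0.66 [ 0.67464768  0.06490215 -0.15154313] 0.7422700977458607
wrist 0.96 [ 0.67543691  0.06803181 -0.24421796] 0.8700523940447165
```

View pics/x3.png

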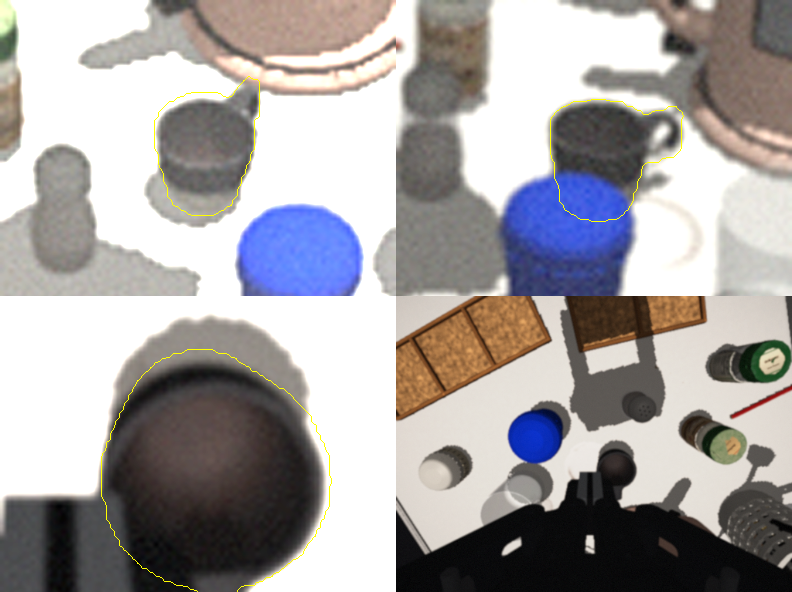

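The cup stands upright at (0.675, 0.0675), handle still towards +x at about -0.24 rad. I'll grasp again with the fingers a little lower and close them in steps.

Request:
move_arm(commands=[[[0.6,0.13,-0.2,0.5],[1.22,0.26,-0.4,0.9],[1.22,0.26,-0.9,0.9],[1.22,0.26,-1.4,0.9],[1.22,0.26,-2.0,0.9],[1.22,0.26,-2.6,0.9],[1.22,0.26,-3.1,0.9],[1.22,0.26,-3.25,0.9]]], hand=1)

```text
time_s: 9.7
tool_pos: [0.6736, 0.0673, 0.0079]
tcp_rot: [-0.384, -3.114, 0.0]
force: [-0.2, -0.3, 1.0]
grip_width: 0.0859
gripper_force: 0.0
```

Request:
move_arm(commands=[[[0,0,0,0],[0,0,0,0],[0,0,0,0]]], hand=0.72, squeeze=20)

```text
time_s: 10.07
tool_pos: [0.6753, 0.0672, 0.0118]
tcp_rot: [0.384, 3.116, 0.0]
force: [-0.6, 0.2, -0.3]
grip_width: 0.0616
gripper_force: 0.0
```

Request:
move_arm(commands=[[[0,0,0,0],[0,0,0,0]]], hand=0.66)

```text
time_s: 10.32
tool_pos: [0.6755, 0.0673, 0.0119]
tcp_rot: [0.384, 3.116, 0.001]
force: [-0.8, 0.8, 5.3]
grip_width: 0.0578
gripper_force: 21.2
```

Request:
move_arm(commands=[[[0,0,0.1,0],[0,0,0.2,0],[0,0,0.35,0],[0,0,0.5,0],[0,0,0.5,0]]], hand=0.6, squeeze=25)

```text
time_s: 10.95
tool_pos: [0.6753, 0.0672, 0.0417]
tcp_rot: [0.384, 3.116, 0.0]
force: [0.5, -0.2, -1.4]
grip_width: 0.0569
gripper_force: 26.9
```

Held, with about 1.3 N of weight on the tool. Carrying the cup to the -y compartment of the short tray.

Request:
move_arm(commands=[[[0,0,0.5,0],[0,0,1.1,0],[0,0,1.7,0],[-0.4,0.1,2.0,0],[-1.0,0.25,2.0,0],[-1.7,0.42,2.0,0],[-2.4,0.6,2.0,0],[-3.0,0.75,2.0,0]]])

```text
time_s: 11.95
tool_pos: [0.4931, 0.1125, 0.1605]
tcp_rot: [-0.384, -3.118, 0.0]
force: [0.7, 0.6, 0.2]
grip_width: 0.0567
gripper_force: 27.3
```

Request:
move_arm(commands=[[[-0.4,0.1,0,0],[-0.67,0.16,-0.3,0],[-0.67,0.16,-0.8,0],[-0.67,0.16,-1.2,0],[-0.67,0.16,-1.6,0],[-0.67,0.16,-1.8,0],[-0.67,0.16,-1.8,0]]])

```text
time_s: 12.82
tool_pos: [0.4543, 0.1218, 0.0523]
tcp_rot: [-0.384, -3.117, 0.0]
force: [-0.4, -0.2, -0.9]
grip_width: 0.0575
gripper_force: 27.3
```

Run:
```python
from fit import *
st=ctrl.get_state(); print(st['time_s'],st['tool_pos'],st['tcp_rot'],st['force'],st['grip_width'])
P=[]
for n in('scene','side'):
    C=cam(n); im=ctrl.get_image(n)
    px=proj([[.46,.14,.03]],C)[0]; x,y=np.clip(px-[60,45],0,[392,294]).astype(int)
    P.append(cv2.resize(im[y:y+90,x:x+120],(400,300),interpolation=2))
cv2.imwrite('pics/x4.png',np.hstack(P))
```

```text
12.825 [0.45432706 0.12178458 0.05233756] [-3.84276238e-01 -3.11694413e+00  2.38704843e-04] [-0.38018261 -0.16602282 -0.87833047] 0.057450698262197106
```

View pics/x4.png

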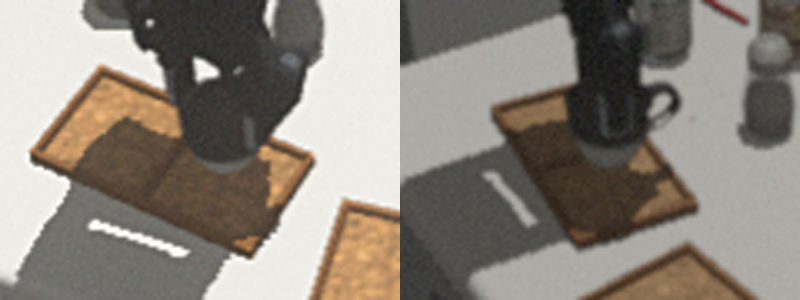

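The picture shows the cup upright in the grip, over the near compartment of the short tray; its lower part is grey, which explains the earlier poor outline fit. Lowering.

Request:
move_arm(commands=[[[0,0,-0.2,0],[0,0,-0.35,0],[0,0,-0.47,0],[0,0,-0.55,0],[0,0,-0.58,0],[0,0,-0.58,0]]])

```text
time_s: 13.68
tool_pos: [0.4546, 0.1218, 0.0178]
tcp_rot: [0.384, 3.118, 0.0]
force: [-0.4, -0.3, -0.9]
grip_width: 0.057
gripper_force: 27.3
```

Request:
move_arm(commands=[[[0,0,-0.02,0],[0,0,-0.04,0],[0,0,-0.04,0]]])

```text
time_s: 14.05
tool_pos: [0.4554, 0.1217, 0.0168]
tcp_rot: [0.384, 3.116, 0.0]
force: [-3.5, -2.2, 14.8]
grip_width: 0.0569
gripper_force: 28.3
```

Request:
move_arm(commands=[[[0,0,0.03,0],[0,0,0.03,0],[0,0,0.03,0]]], hand=0.9)

```text
time_s: 14.42
tool_pos: [0.4545, 0.1218, 0.0171]
tcp_rot: [-0.384, -3.118, 0.0]
force: [-0.1, 0.2, 0.2]
grip_width: 0.077
gripper_force: 0.0
```

Request:
move_arm(commands=[[[0,0,0.3,0],[0,0,0.8,0],[0,0,1.5,0],[0,0,2.2,0],[0,0,2.8,0],[0.1,0.3,3.2,0],[0.3,0.7,3.4,0],[0.6,1.0,3.4,0]]])

```text
time_s: 15.42
tool_pos: [0.4911, 0.1828, 0.2222]
tcp_rot: [0.383, 3.116, 0.001]
force: [-0.6, -0.4, 0.2]
grip_width: 0.077
gripper_force: 0.0
```

```bash
cat > e.py <<'E'
from fit import *
import sys
def look(k,v,cams=('scene','side','wrist'),tol=25):
    st=ctrl.get_state(); print('t',round(st['time_s'],2),np.round(st['tool_pos'],4),np.round(st['tcp_rot'],3))
    for n in cams:
        C=cam(n); ctrl.get_image(n); e=proj([*v[:2],Z[k]],C)[0]
        D=[d for d in ctrl.silhouettes(k,n) if np.linalg.norm(np.array(d['centre'])-e)<tol]
        if D: x,i=fit(k,v,[(np.array(D[0]['region']),C)]); print(k,n,round(D[0]['p'],2),np.round(x,4),round(i,3))
        else: print(k,n,'none')
if __name__=='__main__': look(sys.argv[1],[float(x) for x in sys.argv[2:]])
E
python3 e.py espresso_cup_mid .455 .122 -.24; python3 e.py jar_a_mid .587 .267
```

```text
t 15.43 [0.4911 0.1828 0.2222] [3.830e-01 3.116e+00 1.000e-03]
espresso_cup_mid scene 0.79 [ 0.4608  0.1228 -0.2271] 0.88
espresso_cup_mid side 0.68 [ 0.4581  0.1267 -0.2165] 0.892
espresso_cup_mid wrist 0.66 [ 0.4575  0.1198 -0.254 ] 0.931
t 15.72 [0.4901 0.1813 0.221 ] [-0.385 -3.117  0.   ]
jar_a_mid scene 0.64 [0.5879 0.2662] 0.922
jar_a_mid side 0.62 [0.5861 0.2671] 0.933
jar_a_mid wrist 0.76 [0.5841 0.2655] 0.644
```

Cup is in place. Next, jar 1.

Request:
move_arm(commands=[[[0.6,0.5,0,0],[1.2,1.0,0,0],[1.61,1.42,-0.1,0],[1.61,1.42,-0.7,0],[1.61,1.42,-1.4,0],[1.61,1.42,-2.1,0],[1.61,1.42,-2.6,0],[1.61,1.42,-2.85,0]]], hand=1)

```text
time_s: 17.02
tool_pos: [0.5865, 0.2667, 0.0486]
tcp_rot: [-0.384, -3.116, 0.001]
force: [0.0, -0.6, -0.0]
grip_width: 0.0855
gripper_force: 0.0
```

Request:
move_arm(commands=[[[0,0,0,0],[0,0,0,0],[0,0,0,0],[0,0,0,0]]], hand=0.47, squeeze=25)

```text
time_s: 17.52
tool_pos: [0.588, 0.2672, 0.0518]
tcp_rot: [0.384, 3.115, 0.002]
force: [-0.2, -0.4, 5.9]
grip_width: 0.0439
gripper_force: 25.6
```

Gripped at 43.9 mm. Lift and carry it to the +y compartment.

Request:
move_arm(commands=[[[0,0,0.3,0],[0,0,0.8,0],[0,0,1.4,0],[0,0,1.9,0],[-0.5,-0.2,2.1,0],[-1.1,-0.5,2.1,0],[-1.7,-0.75,2.1,0],[-2.04,-0.93,2.1,0]]], hand=0.4)

```text
time_s: 18.52
tool_pos: [0.4633, 0.2108, 0.1774]
tcp_rot: [0.384, 3.117, 0.001]
force: [0.9, -0.1, -0.5]
grip_width: 0.0442
gripper_force: 25.9
```

Request:
move_arm(commands=[[[0,0,-0.4,0],[0,0,-0.9,0],[0,0,-1.4,0],[0,0,-1.7,0],[0,0,-1.85,0],[0,0,-1.95,0],[0,0,-1.95,0]]])

```text
time_s: 19.4
tool_pos: [0.4649, 0.2112, 0.0596]
tcp_rot: [0.384, 3.118, 0.0]
force: [0.0, -0.7, -2.0]
grip_width: 0.0444
gripper_force: 26.0
```

Request:
move_arm(commands=[[[0,0,-0.03,0],[0,0,-0.06,0],[0,0,-0.06,0]]])

```text
time_s: 19.77
tool_pos: [0.4655, 0.2112, 0.0568]
tcp_rot: [0.384, 3.116, 0.001]
force: [-1.7, -1.4, 7.4]
grip_width: 0.0444
gripper_force: 26.7
```

Request:
move_arm(commands=[[[0,0,0,0],[0,0,0,0],[0,0,0,0]]], hand=0.68)

```text
time_s: 20.15
tool_pos: [0.4647, 0.2112, 0.0555]
tcp_rot: [-0.384, -3.118, 0.0]
force: [-0.0, -0.1, 0.5]
grip_width: 0.0584
gripper_force: 0.0
```

Request:
move_arm(commands=[[[0,0,0.3,0],[0,0,0.8,0],[0,0,1.4,0],[0,0,2.0,0],[0,0,2.5,0],[0.2,-0.5,2.6,0],[0.5,-1.1,2.6,0],[0.8,-1.8,2.6,0]]])

```text
time_s: 21.15
tool_pos: [0.5131, 0.1023, 0.2117]
tcp_rot: [0.383, 3.118, 0.0]
force: [0.8, 0.2, 0.1]
grip_width: 0.0584
gripper_force: 0.0
```

```bash
python3 e.py jar_a_mid .465 .211; python3 e.py espresso_cup_mid .455 .122 -.24;python3 e.py salt_shaker_mid .597 .125; python3 e.py egg_timer_mid .594 -.192
```

```text
t 21.15 [0.5131 0.1023 0.2117] [0.383 3.118 0.   ]
jar_a_mid scene 0.62 [0.4678 0.2122] 0.95
jar_a_mid side 0.6 [0.4645 0.2157] 0.867
jar_a_mid wrist 0.79 [0.4649 0.2115] 0.963
t 21.45 [0.5124 0.1039 0.2116] [-0.383 -3.118 -0.   ]
espresso_cup_mid scene 0.58 [ 0.4615  0.1231 -0.1848] 0.895
espresso_cup_mid side 0.83 [ 0.4581  0.1269 -0.2333] 0.885
espresso_cup_mid wrist 0.97 [ 0.4571  0.1208 -0.2518] 0.917
t 21.75 [0.5126 0.1037 0.2117] [0.383 3.118 0.   ]
salt_shaker_mid scene 0.84 [0.6    0.1247] 0.801
salt_shaker_mid side 0.8 [0.5972 0.1282] 0.807
salt_shaker_mid wrist 0.83 [0.5957 0.1238] 0.79
t 22.05 [0.5127 0.1032 0.2116] [-0.384 -3.118  0.   ]
egg_timer_mid scene 0.68 [ 0.5967 -0.1929] 0.865
egg_timer_mid side 0.61 [ 0.595  -0.1907] 0.91
egg_timer_mid wrist 0.77 [ 0.5946 -0.1946] 0.837
```

Short tray done and confirmed. Now the egg timer.

Request:
move_arm(commands=[[[0.2,-0.7,0,0],[0.4,-1.4,0,0],[0.6,-2.1,0,0],[0.8,-2.8,0,0],[1.0,-3.5,0,0],[1.2,-4.2,0,0],[1.37,-4.8,0,0],[1.37,-4.94,0,0]]], hand=1)

```text
time_s: 23.35
tool_pos: [0.5949, -0.1951, 0.2109]
tcp_rot: [-0.388, -3.117, -0.0]
force: [0.0, 0.8, 0.5]
grip_width: 0.0855
gripper_force: 0.0
```

Request:
move_arm(commands=[[[0,0,-0.6,0],[0,0,-1.2,0],[0,0,-1.8,0],[0,0,-2.4,0],[0,0,-2.9,0],[0,0,-3.2,0],[0,0,-3.36,0],[0,0,-3.36,0]]])

```text
time_s: 24.35
tool_pos: [0.5951, -0.1931, 0.0102]
tcp_rot: [0.384, 3.118, -0.0]
force: [-0.7, 0.3, -0.1]
grip_width: 0.0857
gripper_force: 0.0
```

Request:
move_arm(commands=[[[0,0,0,0],[0,0,0,0],[0,0,0,0],[0,0,0,0]]], hand=0.7, squeeze=25)

```text
time_s: 24.85
tool_pos: [0.595, -0.1933, 0.0102]
tcp_rot: [0.384, 3.118, -0.0]
force: [-0.5, 0.1, -0.1]
grip_width: 0.0599
gripper_force: 0.0
```

Request:
move_arm(commands=[[[0,0,0,0],[0,0,0,0],[0,0,0,0]]], hand=0.66)

```text
time_s: 25.22
tool_pos: [0.5949, -0.1932, 0.01]
tcp_rot: [-0.384, -3.118, 0.0]
force: [0.1, -0.1, 0.7]
grip_width: 0.0561
gripper_force: 0.0
```

Run:
```python
from fit import *
P=[]
for n in('scene','side'):
    C=cam(n); im=ctrl.get_image(n)
    px=proj([[.595,-.193,.04]],C)[0]; x,y=np.clip(px-[40,30],0,[432,324]).astype(int)
    P.append(cv2.resize(im[y:y+60,x:x+80],(400,300),interpolation=2))
cv2.imwrite('pics/x5.png',np.hstack(P))
```

```text
(no output)
```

View pics/x5.png

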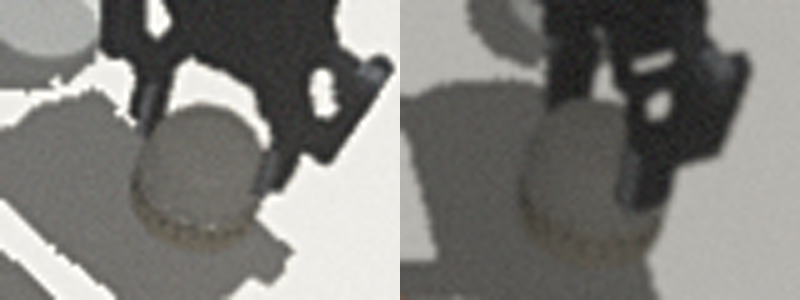

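The fingers straddle the timer beside its dome, at about (150,130) and (270,190), and do not touch its sides yet. I'll open and go 8 mm lower.

Request:
move_arm(commands=[[[0,0,0,0],[0,0,0,0],[0,0,0,0],[0,0,-0.07,0],[0,0,-0.13,0],[0,0,-0.13,0]]], hand=0.95)

```text
time_s: 26.08
tool_pos: [0.5947, -0.1931, 0.0017]
tcp_rot: [-0.384, -3.117, -0.001]
force: [0.0, -0.1, -0.8]
grip_width: 0.0812
gripper_force: 0.0
```

Request:
move_arm(commands=[[[0,0,0,0],[0,0,0,0],[0,0,0,0],[0,0,0,0]]], hand=0.7)

```text
time_s: 26.58
tool_pos: [0.595, -0.1932, 0.0023]
tcp_rot: [0.384, 3.118, -0.0]
force: [-0.1, -0.7, -0.1]
grip_width: 0.0601
gripper_force: 0.0
```

Request:
move_arm(commands=[[[0,0,0,0],[0,0,0,0],[0,0,0,0]]], hand=0.64)

```text
time_s: 26.95
tool_pos: [0.5951, -0.1933, 0.0028]
tcp_rot: [0.384, 3.117, -0.0]
force: [-2.0, 1.1, 5.2]
grip_width: 0.0565
gripper_force: 26.1
```

Run:
```python
from fit import *
st=ctrl.get_state();print(st['grip_width'],st['gripper_force'],st['force'])
T=st['tool_pos']; R=cv2.Rodrigues(st['tcp_rot'])[0]; P=[]
for n in('scene','side','wrist'):
    C=cam(n); im=ctrl.get_image(n)
    for d in ctrl.silhouettes('egg_timer_mid',n)[:1]: print(n,d['p'],fit('egg_timer_mid',[.595,-.193],[(np.array(d['region']),C)]))
    px=proj([[.595,-.193,.03]],C)[0]; x,y=np.clip(px-[40,30],0,[432,324]).astype(int)
    z=cv2.convertScaleAbs(cv2.resize(im[y:y+60,x:x+80],(400,300),interpolation=2),alpha=1.8)
    for s in(-1,1):
        for q in(0,-.019): # expected pad inner-face points at the tip and at the grasp point
            p=(proj([T+R@[0,s*.027,q]],C)[0]-[x,y]+.5)*5; cv2.circle(z,tuple(int(v) for v in p),4,(0,0,255) if q==0 else (0,255,0),-1)
    for zz,rr in((0,.0315),(.03,.0315)):
        a=np.linspace(0,6.283,40); p=(proj(np.c_[.595+rr*np.cos(a),-.193+rr*np.sin(a),0*a+zz],C)-[x,y]+.5)*5; cv2.polylines(z,[p.astype(np.int32)],True,(255,0,255),1)
    P.append(z)
P.append(cv2.resize(im,(400,300)))
cv2.imwrite('pics/x6.png',np.vstack([np.hstack(P[:2]),np.hstack(P[2:])]))
```

```text
0.05652551876254098 26.0903927864274 [-2.02776099  1.06140117  5.18160852]
scene 0.74 (array([ 0.59928229, -0.191364  ]), np.float64(0.8503915984336062))
side 0.88 (array([ 0.59528078, -0.19035454]), np.float64(0.6826063758836868))
wrist 0.88 (array([ 0.59349357, -0.19233043]), np.float64(0.9480973954962394))
```

View pics/x6.png

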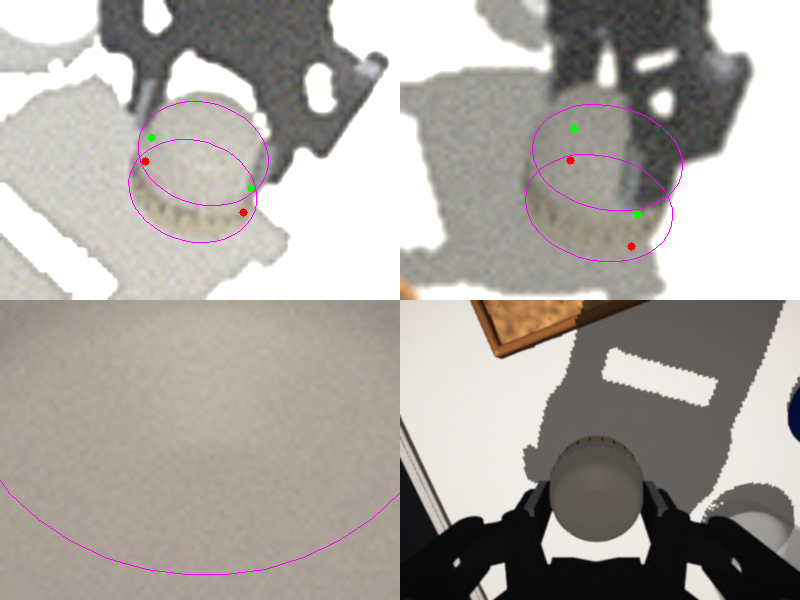

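The grip is on the timer's sloping upper half, and the fingertips stand about 25 mm above the TCP at this opening (both views agree). That also explains the first cup miss. I'll regrip lower, on the wide half.

Request:
move_arm(commands=[[[0,0,0,0],[0,0,0,0],[0,0,0,0],[0,0,-0.07,0],[0,0,-0.15,0],[0,0,-0.15,0]]], hand=0.95)

```text
time_s: 28.0
tool_pos: [0.5946, -0.193, -0.0075]
tcp_rot: [-0.384, -3.117, -0.001]
force: [0.1, 0.8, -0.2]
grip_width: 0.0813
gripper_force: 0.0
```

Request:
move_arm(commands=[[[0,0,0,0],[0,0,0,0],[0,0,0,0],[0,0,0,0]]], hand=0.69)

```text
time_s: 28.5
tool_pos: [0.5951, -0.1934, -0.0063]
tcp_rot: [0.384, 3.117, -0.001]
force: [-1.7, -0.4, 5.9]
grip_width: 0.0597
gripper_force: 27.3
```

Request:
move_arm(commands=[[[0,0,0.1,0],[0,0,0.3,0],[0,0,0.7,0],[0,0,1.1,0],[0,0,1.4,0]]], hand=0.64)

```text
time_s: 29.12
tool_pos: [0.5952, -0.1933, 0.0788]
tcp_rot: [0.384, 3.117, -0.001]
force: [0.4, 0.7, -1.5]
grip_width: 0.0593
gripper_force: 27.4
```

Request:
move_arm(commands=[[[-0.5,0,0,0],[-1.1,0,0,0],[-1.7,0,0,0],[-2.2,0,0,0],[-2.53,0,0,0],[-2.53,0,-0.3,0],[-2.53,0,-0.7,0],[-2.53,0,-0.9,0]]])

```text
time_s: 30.12
tool_pos: [0.4428, -0.193, 0.0225]
tcp_rot: [-0.384, -3.117, -0.001]
force: [-0.2, -0.3, -0.1]
grip_width: 0.0595
gripper_force: 27.4
```

Request:
move_arm(commands=[[[0,0,-0.15,0],[0,0,-0.27,0],[0,0,-0.34,0],[0,0,-0.38,0],[0,0,-0.38,0]]])

```text
time_s: 30.75
tool_pos: [0.4432, -0.1932, 0.0005]
tcp_rot: [0.384, 3.118, -0.0]
force: [0.3, 0.7, -1.7]
grip_width: 0.0596
gripper_force: 27.4
```

Request:
move_arm(commands=[[[0,0,-0.02,0],[0,0,-0.04,0],[0,0,-0.04,0]]])

```text
time_s: 31.12
tool_pos: [0.4434, -0.1934, -0.0013]
tcp_rot: [0.384, 3.117, -0.001]
force: [-2.8, 1.6, 7.2]
grip_width: 0.0596
gripper_force: 28.2
```

Request:
move_arm(commands=[[[0,0,0,0],[0,0,0,0],[0,0,0,0]]], hand=0.9)

```text
time_s: 31.5
tool_pos: [0.4431, -0.1932, -0.0021]
tcp_rot: [-0.384, -3.118, -0.0]
force: [0.8, -0.2, 0.3]
grip_width: 0.0772
gripper_force: 0.0
```

Request:
move_arm(commands=[[[0,0,0.3,0],[0,0,0.8,0],[0,0,1.5,0],[0,0,2.2,0],[0,0,2.9,0],[0,0.3,3.4,0],[0.2,0.8,3.5,0],[0.5,1.3,3.5,0]]])

```text
time_s: 32.5
tool_pos: [0.4735, -0.1145, 0.2087]
tcp_rot: [0.385, 3.116, -0.001]
force: [0.9, -0.4, 0.9]
grip_width: 0.077
gripper_force: 0.0
```

```bash
python3 e.py egg_timer_mid .443 -.193
python3 - <<'E'
from h import *
for n in('scene','side','wrist'):
    C=cam(n); ctrl.get_image(n)
    D=ctrl.silhouettes('tray_three',n)
    if D:
        c=max(cv2.findContours(np.array(D[0]['region']).astype(np.uint8),0,2)[0],key=cv2.contourArea)[:,0]
        print(n,D[0]['p'],cv2.minAreaRect(np.array([atz(p,.01,C)[:2]*1000 for p in c],np.float32)))
E
```

```text
t 32.5 [ 0.4735 -0.1145  0.2087] [ 3.850e-01  3.116e+00 -1.000e-03]
egg_timer_mid scene 0.89 [ 0.4458 -0.1924] 0.871
egg_timer_mid side 0.87 [ 0.4464 -0.1868] 0.898
egg_timer_mid wrist 0.58 [ 0.4431 -0.1945] 0.974
scene 0.81 ((434.6263122558594, -102.96034240722656), (103.66441345214844, 276.1612854003906), 5.884430885314941)
side 0.76 ((433.8775329589844, -104.21214294433594), (101.08284759521484, 283.11016845703125), 5.728939056396484)
wrist 0.81 ((437.5934753417969, -103.00497436523438), (99.86148071289062, 278.98699951171875), 5.67099666595459)
```

Timer is in place. Now the salt shaker, which goes to the middle compartment.

Request:
move_arm(commands=[[[0.3,0.6,0,0],[0.6,1.2,0,0],[0.9,1.8,0,0],[1.2,2.4,0,0],[1.5,3.0,0,0],[1.8,3.6,0,0],[2.07,4.0,0,0],[2.07,4.0,0,0]]], hand=1)

```text
time_s: 34.1
tool_pos: [0.5976, 0.1259, 0.2074]
tcp_rot: [-0.381, -3.118, 0.0]
force: [-0.2, 0.3, 0.5]
grip_width: 0.0853
gripper_force: 0.0
```

```bash
python3 e.py salt_shaker_mid .597 .125
python3 - <<'E'
from h import *
C=cam('wrist'); ctrl.get_image('wrist')
for k in('salt_shaker_mid','jar_a_mid'):
    for d in ctrl.spot_point(k,'wrist')[:3]: print(k,d['p'],atz(d['centre'],Z[k],C))
E
```

```text
t 34.1 [0.5976 0.1259 0.2074] [-0.381 -3.118  0.   ]
salt_shaker_mid scene 0.67 [0.5997 0.1253] 0.793
salt_shaker_mid side 0.62 [0.5986 0.1292] 0.79
salt_shaker_mid wrist 0.86 [0.5936 0.1237] 0.761
salt_shaker_mid 0.6 [0.59424262 0.12506396 0.045     ]
jar_a_mid 0.91 [0.4653226  0.21213336 0.053     ]
```

Request:
move_arm(commands=[[[0,0,-0.5,0],[0,0,-1.1,0],[0,0,-1.7,0],[0,0,-2.2,0],[0,0,-2.6,0],[0,0,-2.85,0],[0,0,-2.97,0],[0,0,-2.97,0]]])

```text
time_s: 35.55
tool_pos: [0.5975, 0.1248, 0.03]
tcp_rot: [0.384, 3.118, 0.0]
force: [0.1, 0.2, 0.0]
grip_width: 0.0856
gripper_force: 0.0
```

Request:
move_arm(commands=[[[0,0,0,0],[0,0,0,0],[0,0,0,0],[0,0,0,0]]], hand=0.48, squeeze=25)

```text
time_s: 36.05
tool_pos: [0.5974, 0.1248, 0.0299]
tcp_rot: [0.384, 3.118, 0.0]
force: [0.7, -1.1, -0.1]
grip_width: 0.0413
gripper_force: 0.0
```

Request:
move_arm(commands=[[[0,0,0,0],[0,0,0,0],[0,0,0,0]]], hand=0.45)

```text
time_s: 36.42
tool_pos: [0.5974, 0.1248, 0.0298]
tcp_rot: [-0.384, -3.118, 0.0]
force: [0.4, 1.0, 0.6]
grip_width: 0.0385
gripper_force: 0.0
```

Run:
```python
from fit import *
st=ctrl.get_state()
T=st['tool_pos']; R=cv2.Rodrigues(st['tcp_rot'])[0]; P=[]
for n in('scene','side','wrist'):
    C=cam(n); im=ctrl.get_image(n)
    px=proj([[.597,.125,.05]],C)[0]; w,h=(40,30) if n!='wrist' else (100,75); x,y=np.clip(px-[w,h],0,[512-2*w,384-2*h]).astype(int); f=200/w
    z=cv2.convertScaleAbs(cv2.resize(im[y:y+2*h,x:x+2*w],(400,300),interpolation=2),alpha=1.8)
    for s in(-1,1):
        for q in(0,-.02,-.04):
            p=(proj([T+R@[0,s*.019,q]],C)[0]-[x,y]+.5)*f; cv2.circle(z,tuple(int(v) for v in p),3,(0,0,255) if q==0 else (0,255,0),-1)
    P.append(z)
P.append(cv2.resize(im,(400,300)))
cv2.imwrite('pics/x7.png',np.vstack([np.hstack(P[:2]),np.hstack(P[2:])]))
```

```text
(no output)
```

View pics/x7.png

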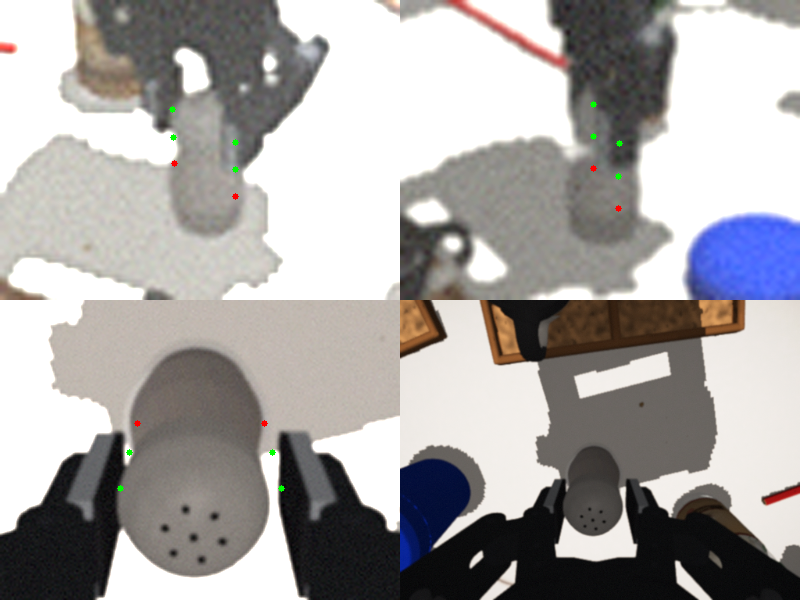

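The tips stand about 20 mm above the TCP, beside the shaker's narrower upper part at (240,172) in the scene crop. I'll close a little more and see where contact comes.

Request:
move_arm(commands=[[[0,0,0,0],[0,0,0,0],[0,0,0,0]]], hand=0.4, squeeze=20)

```text
time_s: 36.95
tool_pos: [0.5974, 0.1248, 0.0298]
tcp_rot: [0.384, 3.118, 0.0]
force: [0.4, -0.4, 0.2]
grip_width: 0.0342
gripper_force: 3.8
```

Request:
move_arm(commands=[[[0,0,0,0],[0,0,0,0],[0,0,0,0],[0,0,-0.05,0],[0,0,-0.1,0],[0,0,-0.13,0],[0,0,-0.13,0]]], hand=0.75)

```text
time_s: 37.83
tool_pos: [0.5973, 0.1248, 0.0218]
tcp_rot: [-0.384, -3.118, 0.0]
force: [-0.4, 0.4, -0.2]
grip_width: 0.0641
gripper_force: 0.0
```

Request:
move_arm(commands=[[[0,0,0,0],[0,0,0,0],[0,0,0,0],[0,0,0,0]]], hand=0.45)

```text
time_s: 38.33
tool_pos: [0.5974, 0.1247, 0.022]
tcp_rot: [0.384, 3.118, -0.0]
force: [-0.3, -0.9, 0.3]
grip_width: 0.0387
gripper_force: 0.4
```

Request:
move_arm(commands=[[[0,0,0,0],[0,0,0,0],[0,0,0,0]]], hand=0.4, squeeze=30)

```text
time_s: 38.7
tool_pos: [0.5976, 0.1247, 0.0223]
tcp_rot: [0.384, 3.117, -0.0]
force: [-0.5, -0.7, 4.3]
grip_width: 0.0344
gripper_force: 28.0
```

Request:
move_arm(commands=[[[0,0,0.05,0],[0,0,0.1,0],[0,0,0.2,0],[0,0,0.3,0],[0,0,0.4,0],[0,0,0.4,0]]], hand=0.36)

```text
time_s: 39.45
tool_pos: [0.5977, 0.1248, 0.0466]
tcp_rot: [0.384, 3.117, 0.0]
force: [0.4, -0.7, -1.2]
grip_width: 0.0345
gripper_force: 29.6
```

```bash
cat > pic.py <<'E'
from fit import *
import sys
o=sys.argv[1]; X=[float(v) for v in sys.argv[2:5]]; P=[]
for n in('scene','side'):
    C=cam(n); im=ctrl.get_image(n)
    px=proj([X],C)[0]; x,y=np.clip(px-[45,50],0,[422,284]).astype(int)
    P.append(cv2.convertScaleAbs(cv2.resize(im[y:y+100,x:x+90],(396,440),interpolation=2),alpha=1.6))
cv2.imwrite(o,np.hstack(P)); st=ctrl.get_state(); print(st['time_s'],st['grip_width'],st['gripper_force'],st['force'])
E
python3 pic.py pics/x8.png .597 .125 .06
```

```text
39.55 0.03455579451970772 29.549348816508427 [-0.62937114 -1.02283644 -0.8126425 ]
```

View pics/x8.png

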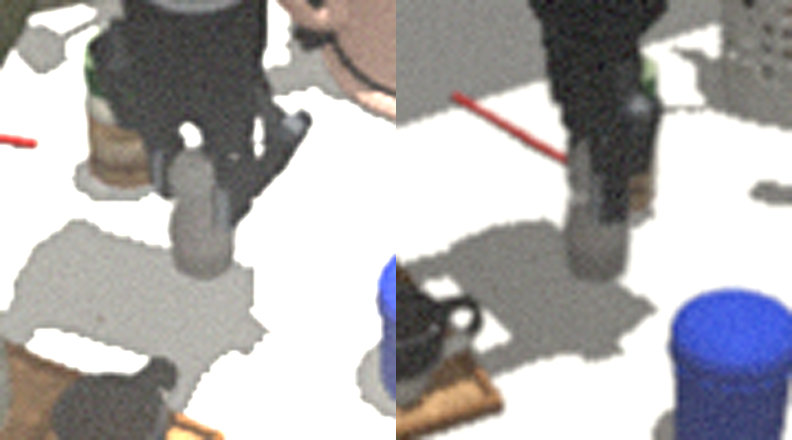

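The shaker hangs upright in the grip, clear of the worktop. Carrying it to the middle compartment of the long tray.

Request:
move_arm(commands=[[[0,0,0.5,0],[0,0,1.1,0],[0,0,1.7,0],[-0.4,-0.5,1.75,0],[-0.9,-1.1,1.75,0],[-1.3,-1.7,1.75,0],[-1.7,-2.3,1.75,0],[-2.1,-2.9,1.75,0]]])

```text
time_s: 40.55
tool_pos: [0.4704, -0.0502, 0.1509]
tcp_rot: [-0.384, -3.118, 0.0]
force: [0.9, -0.3, -0.4]
grip_width: 0.0346
gripper_force: 29.9
```

Request:
move_arm(commands=[[[-0.3,-0.4,0,0],[-0.61,-0.8,0,0],[-0.61,-0.9,-0.2,0],[-0.61,-0.9,-0.7,0],[-0.61,-0.9,-1.2,0],[-0.61,-0.9,-1.6,0],[-0.61,-0.9,-1.8,0],[-0.61,-0.9,-1.8,0]]])

```text
time_s: 41.55
tool_pos: [0.4347, -0.1028, 0.0425]
tcp_rot: [-0.384, -3.117, -0.001]
force: [-0.0, -1.3, -1.1]
grip_width: 0.035
gripper_force: 29.9
```

Request:
move_arm(commands=[[[0,0,-0.1,0],[0,0,-0.17,0],[0,0,-0.22,0],[0,0,-0.24,0],[0,0,-0.24,0]]])

```text
time_s: 42.18
tool_pos: [0.4348, -0.1032, 0.0286]
tcp_rot: [0.384, 3.118, -0.0]
force: [-0.8, 1.1, -1.0]
grip_width: 0.0347
gripper_force: 29.9
```

Request:
move_arm(commands=[[[0,0,-0.02,0],[0,0,-0.03,0],[0,0,-0.03,0]]])

```text
time_s: 42.55
tool_pos: [0.4352, -0.1035, 0.0272]
tcp_rot: [0.384, 3.117, -0.001]
force: [-0.6, -0.3, 5.0]
grip_width: 0.0342
gripper_force: 30.7
```

Request:
move_arm(commands=[[[0,0,0,0],[0,0,0,0],[0,0,0,0]]], hand=0.6)

```text
time_s: 42.92
tool_pos: [0.4347, -0.1032, 0.0267]
tcp_rot: [-0.384, -3.118, -0.0]
force: [-0.7, -0.5, 1.0]
grip_width: 0.0516
gripper_force: 0.0
```

Request:
move_arm(commands=[[[0,0,0.3,0],[0,0,0.8,0],[0,0,1.4,0],[0,0,2.1,0],[0,0,2.7,0],[0.3,0.4,3.2,0],[0.6,1.0,3.3,0],[0.9,1.7,3.3,0]]])

```text
time_s: 43.92
tool_pos: [0.4894, -0.0003, 0.2254]
tcp_rot: [0.386, 3.117, -0.0]
force: [0.7, -1.4, 0.2]
grip_width: 0.0509
gripper_force: 0.0
```

Request:
move_arm(commands=[[[0.5,0.6,0,0],[1.0,1.2,0,0],[1.4,1.8,0,0],[1.8,2.4,0,0],[2.2,2.9,0,0],[2.2,2.9,0,0]]], hand=1)

```text
time_s: 44.68
tool_pos: [0.6211, 0.1745, 0.2234]
tcp_rot: [-0.38, -3.117, 0.0]
force: [0.4, -0.3, 0.3]
grip_width: 0.0855
gripper_force: 0.0
```

```bash
python3 e.py salt_shaker_mid .435 -.103
python3 - <<'E'
from fit import *
# jar 2: networks may miss it; try all cameras, then fall back on a model outline check
for n in('scene','side','wrist'):
    C=cam(n); im=ctrl.get_image(n); e=proj([.669,.204,.053],C)[0]
    for nm in('jar_a_mid','jar_b_mid'):
        for d in ctrl.silhouettes(nm,n):
            if np.linalg.norm(np.array(d['centre'])-e)<40: print(n,nm,round(d['p'],2),fit('jar_a_mid',[.669,.204],[(np.array(d['region']),C)]))
    if n=='wrist':
        print(ctrl.get_state()['tool_pos'])
        z=im.copy(); m=cv2.resize(render('jar_a_mid',[.669,.204],C)*255,(512,384)); cv2.drawContours(z,cv2.findContours((m>127).astype(np.uint8),0,1)[0],-1,(0,255,255),1); W=z
    if n=='scene':
        z=im.copy(); m=cv2.resize(render('jar_a_mid',[.669,.204],C)*255,(512,384)); cv2.drawContours(z,cv2.findContours((m>127).astype(np.uint8),0,1)[0],-1,(0,255,255),1); S1=cv2.resize(z[120:220,150:284],(400,300),interpolation=2)
cv2.imwrite('pics/x9.png',np.hstack([S1,cv2.resize(W,(400,300))]))
E
```

```text
t 44.67 [0.6211 0.1745 0.2234] [-0.38  -3.117  0.   ]
salt_shaker_mid scene 0.68 [ 0.4395 -0.103 ] 0.827
salt_shaker_mid side 0.84 [ 0.4386 -0.0969] 0.858
salt_shaker_mid wrist none
scene jar_b_mid 0.91 (array([0.66864619, 0.20497985]), np.float64(0.931134469010511))
side jar_b_mid 0.82 (array([0.66745626, 0.20386989]), np.float64(0.9352036199095023))
wrist jar_b_mid 0.81 (array([0.66723567, 0.20388431]), np.float64(0.9620630313615699))
[0.62073408 0.17277369 0.22480809]
```

View pics/x9.png

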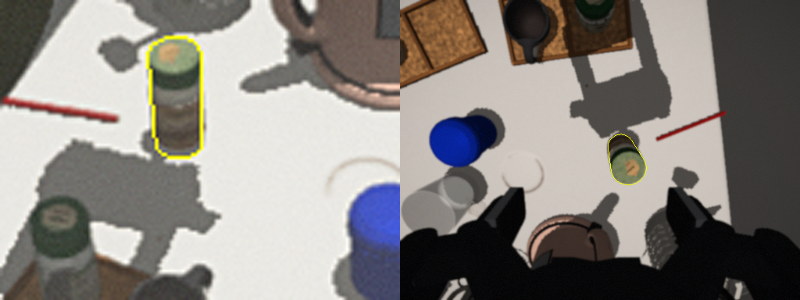

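Jar b is confirmed at (0.668, 0.204): the model outline coincides with it in both views. I'll check the clearance to the mesh holder behind it.

Run:
```python
from h import *
print(atz([110+245/2.4,120+22/2.4],0,cam('scene')),atz([110+425/2.4,120+92/2.4],0,cam('side')),atz([110+390/2.4,120+80/2.4],0,cam('side')))
W=cam('wrist'); print([atz([278*1.28,225*1.28],h,W).round(3) for h in(0,.1,.15)], [atz([285*1.28,178*1.28],0,W).round(3)])
```

```text
[8.09571998e-01 2.56819935e-01 1.11022302e-16] [0.84085334 0.22920061 0.        ] [0.82219538 0.27798648 0.        ]
[array([0.847, 0.278, 0.   ]), array([0.773, 0.255, 0.1  ]), array([0.735, 0.244, 0.15 ])] [array([0.755, 0.304, 0.   ])]
```

Request:
move_arm(commands=[[[0.4,0.25,0,0],[0.78,0.51,0,0],[0.78,0.51,-0.6,0],[0.78,0.51,-1.2,0],[0.78,0.51,-1.8,0],[0.78,0.51,-2.4,0],[0.78,0.51,-2.75,0],[0.78,0.51,-2.9,0]]], hand=1)

```text
time_s: 46.42
tool_pos: [0.667, 0.2033, 0.0494]
tcp_rot: [-0.384, -3.116, 0.001]
force: [-0.8, 0.6, 0.2]
grip_width: 0.0855
gripper_force: 0.0
```

Request:
move_arm(commands=[[[0,0,0,0],[0,0,0,0],[0,0,0,0],[0,0,0,0]]], hand=0.47, squeeze=25)

```text
time_s: 46.92
tool_pos: [0.6682, 0.2035, 0.0521]
tcp_rot: [0.384, 3.116, 0.001]
force: [-0.8, -0.6, 6.0]
grip_width: 0.0441
gripper_force: 25.7
```

Request:
move_arm(commands=[[[0,0,0.3,0],[0,0,0.8,0],[0,0,1.4,0],[0,0,1.9,0],[-0.5,-0.4,2.1,0],[-1.1,-0.9,2.1,0],[-1.7,-1.5,2.1,0],[-2.3,-2.05,2.1,0]]], hand=0.4)

```text
time_s: 47.92
tool_pos: [0.5282, 0.0794, 0.1777]
tcp_rot: [0.384, 3.117, -0.0]
force: [-0.6, -0.4, -1.3]
grip_width: 0.0443
gripper_force: 26.1
```

Request:
move_arm(commands=[[[-0.6,-0.5,0,0],[-1.2,-1.1,0,0],[-1.73,-1.57,0,0],[-1.73,-1.57,-0.3,0],[-1.73,-1.57,-0.8,0],[-1.73,-1.57,-1.3,0],[-1.73,-1.57,-1.7,0],[-1.73,-1.57,-1.9,0]]])

```text
time_s: 48.92
tool_pos: [0.4256, -0.0138, 0.0625]
tcp_rot: [-0.384, -3.117, -0.0]
force: [0.2, 0.2, -1.1]
grip_width: 0.0444
gripper_force: 26.2
```

Request:
move_arm(commands=[[[0,0,-0.02,0],[0,0,-0.05,0],[0,0,-0.07,0],[0,0,-0.07,0]]])

```text
time_s: 49.42
tool_pos: [0.4259, -0.0138, 0.0589]
tcp_rot: [0.384, 3.117, -0.0]
force: [0.1, -0.5, -0.8]
grip_width: 0.0444
gripper_force: 26.2
```

Request:
move_arm(commands=[[[0,0,-0.03,0],[0,0,-0.05,0],[0,0,-0.05,0]]])

```text
time_s: 49.8
tool_pos: [0.4268, -0.0141, 0.0571]
tcp_rot: [0.384, 3.115, -0.001]
force: [-4.2, 0.6, 16.7]
grip_width: 0.0445
gripper_force: 27.9
```

Request:
move_arm(commands=[[[0,0,0.02,0],[0,0,0.02,0],[0,0,0.02,0]]], hand=0.68)

```text
time_s: 50.18
tool_pos: [0.4257, -0.0138, 0.0567]
tcp_rot: [-0.384, -3.118, -0.0]
force: [0.5, 0.5, 0.3]
grip_width: 0.0581
gripper_force: 0.0
```

Request:
move_arm(commands=[[[0,0,0.3,0],[0,0,0.8,0],[0,0,1.4,0],[0,0,2.0,0],[0,0,2.6,0],[-0.2,0,3.0,0],[-0.4,0.3,3.2,0],[-0.4,0.6,3.2,0]]])

```text
time_s: 51.18
tool_pos: [0.4011, 0.0233, 0.2492]
tcp_rot: [0.385, 3.117, 0.0]
force: [0.6, -0.3, -0.2]
grip_width: 0.0578
gripper_force: 0.0
```

Run:
```python
from fit import *
V=dict(egg_timer_mid=[[.443,-.193]],salt_shaker_mid=[[.435,-.103]],jar_a_mid=[[.465,.211],[.426,-.014]],espresso_cup_mid=[[.455,.122,-.24]],tumbler_mid=[[.68,-.091]],blue_tub_mid=[[.587,-.017]])
ims=[]
for n in('scene','side'):
    C=cam(n); im=ctrl.get_image(n); ims.append(im)
    for k,g in V.items():
        D=ctrl.silhouettes(k,n)
        for v in g:
            d=[q for q in D if np.linalg.norm(np.array(q['centre'])-proj([*v[:2],Z[k]],C)[0])<15]
            print(n,k,*( (np.round(fit(k,v,[(np.array(d[0]['region']),C)])[0],3),) if d else ('none',)))
print(ctrl.get_state()['time_s'])
cv2.imwrite('pics/end.png',np.hstack([cv2.resize(ims[0][140:320,130:400],(400,300)),cv2.resize(ims[1][120:345,100:400],(400,300))]))
```

```text
scene egg_timer_mid [ 0.449 -0.193]
scene salt_shaker_mid none
scene jar_a_mid [0.469 0.214]
scene jar_a_mid none
scene espresso_cup_mid [ 0.463  0.124 -0.243]
scene tumbler_mid [ 0.685 -0.092]
scene blue_tub_mid [ 0.588 -0.019]
side egg_timer_mid [ 0.446 -0.187]
side salt_shaker_mid [ 0.438 -0.096]
side jar_a_mid [0.467 0.219]
side jar_a_mid none
side espresso_cup_mid [ 0.458  0.127 -0.189]
side tumbler_mid [ 0.684 -0.085]
side blue_tub_mid [ 0.586 -0.016]
51.875
```

View pics/end.png

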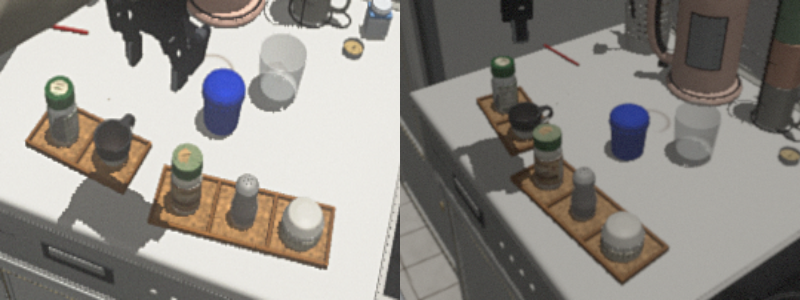

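The final view shows all five things upright, each in its own compartment of the right tray. The glass and tub have not moved, and the gripper is empty and clear. Handing in.

```bash
python3 -c "
from rig import ctrl
print(ctrl.sign_off())"
```

```text
the job is handed in; nothing more can be done
None
```

Both trays are made up and the job is handed in at about 52 s: all five things stand upright in their own compartments and the glass and tub were left in place; the first grasp on the cup missed and nudged it about 15 mm, but it stayed upright.

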